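Set up the folding splash shield and hold it

ROBOT

A 6-joint arm with a two-finger parallel gripper is mounted at the origin on a cart in front of the work surface, level with it; the furniture and walls round the work are solid. World frame = base frame: x ahead of the robot, y to its left, z up, the work surface at z = 0. Lengths are in m, angles in rad, forces in N, time in s.
With the tool pointing down it reaches from about 0.325 to 0.775 m from the base axis. Payload 5.5 kg.
Tool frame: the origin (TCP) lies between the finger pads, 19 mm behind the fingertips; this is the grasp point; z points along the fingers, y is the line along which they close (so a half turn about z gives the same grasp; the last joint's range is limited). The gripper opens to 88 mm and grips with 3 to 60 N. Pads are 20 mm wide; open, the fingers measure 115 mm over their backs; the gripper's body (75 mm by 178 mm) begins 61 mm behind the grasp point.
Start: joints at [1.18, 0.091, 1.231, -0, 1.82, -0.057], TCP at [0.197, 0.567, 0.241] pointing down, gripper open.
Joint ranges: [-2.87, 2.87], [-0.86, 2.18], [0.17, 2.46], [-1.51, 4.65], [0.06, 2.69], [-2.65, 2.65]. Speed limits (rad/s): [2.57, 2.57, 3.01, 3.14, 3.14, 3.14].

INTERFACE

Orientations are given as [roll, pitch, yaw] about the fixed x, y, z axes, in that order (R = Rz(yaw) Ry(pitch) Rx(roll)).
In Python, from cell import status, snapshot, job, finder gives the robot as it stands.
- The arm moves only by the shell command python3 -m jog 'ROWS' [FORCE]. ROWS is JSON, a list of rows, each a list of 7 numbers: the gripper command: -1 is shut, 1 is fully open, values between are in proportion, then the shift along the tool's x, y, z in mm, then the turn, a rotation vector about the tool's x, y, z in degrees. A call has exactly 8 rows; each row is the pose to reach, as a shift and turn from the pose commanded when the call began, along the tool's axes at that moment; what a row does not reach only later rows make up. A row lasts 1/10 s, in which the tool goes at most 50 mm and 8.59 degrees, less where a joint would pass 70% of its speed; a pose out of reach is approached as far as the arm can. A call with a gripper value outside its range is refused whole. The fingers move at their own pace and stop on an object; FORCE is the grip in N (left out, the last holds). Time passes only in rows, so rows that repeat a pose let the fingers close, or fill a call up. It gives the time, the measured TCP pose, the force, the opening and the grip force at its end, in the units of the state.
- status.read_state(): the state, without advancing time (a new reading comes with each control period).
- snapshot(name): name is "scene" or "side" or "wrist"; returns a dict with "frame" (400x640x3 uint8, red, green, blue), "fx", "fy", "cx", "cy" (pixels), "R" (3x3) and "t" (3): a world point X has camera coordinates R X + t; the wrist camera has in their place "T_tool_cam" (4x4, takes a point from camera to tool coordinates, whose origin is the TCP and whose axes are the flange's). Camera axes: x right, y down, z forward; pixel columns grow to the right and rows downward; lengths in m; the calibration is good to about 2 mm. The wrist camera is an equidistant fisheye: a pixel r from the principal point sees the ray r / f radians off the axis. A picture is of the moment at which its call begins: read the wrist's pose just before it. There is no depth.
- job.hand_in(): hands the job in; it is judged then, once.
Trained networks look in a picture, given as the dict that the camera call returned (one of the last four; its "shot" number tells which), for a name from the list of things; names that differ only in an ending like _2 or _b are one class to them, and where a whole thing is asked for, a point or a joint stands for the part that bears it (a point fixed in the world has none). Each returns a list of dicts, best first, with "conf" (0 to 1); they miss things now and then, are a little off and sometimes report something else, mostly with a low value. They report only what shows in the picture. A call takes as long as a camera call.
- finder.recognise(picture, thing): "extent" ([left, top, right, bottom] as shares, 0 to 1, of the picture: columns of its width, rows of its height, round what is visible of it).
- finder.masks_of(picture, thing): "mask" (400x640 bool, what is visible of it) and "extent" ([left, top, right, bottom] as shares, 0 to 1, of the picture: columns of its width, rows of its height, round what is visible of it).
The state is a dict: "t": time; "q": joint angles; "dq": joint speeds; "effort": joint torques, N m; "position": TCP position; "ee_rot": TCP orientation; "force": force on the tool from outside, world axes, zero at the start; "torque": the same for the moment, N m; "width": finger opening in m; "grasp_force": force on a finger pad.
Only numpy, scipy, OpenCV 4.12 (cv2) and the standard library are available. Lean on these libraries where they do the work, as an engineer would, in place of code of your own. Each camera call takes 0.05 s, during which the arm holds its last target. There are 200 camera calls.

TASK

The folding splash shield lies on its face on the bench. While it still lies flat, flip the U-shaped wire stand on its back over centre until the spring holds it fully open against its stop. Then take the shield by its carrying handle, raise it on its lower rail where it lies until it stands upright with the open stand bearing on the bench, and finish still gripping the handle, so that it cannot tip while we pour behind it; leave everything else on the bench alone.

Things in the scene. Friction and masses are not known exactly. Their poses are not given: they have to be found in the camera images.
- shield: splash shield, about 0.8 kg: clear panel in a 16 mm round tube frame, 256 wide (y), 193 from lower to top rail (x). Starts flat on its face: x points from lower rail to handle, z up out of its back. Origin: outer edge of the lower rail, mid width, front-face level (bench). Tubes at z 0 to 16, panel 4 to 9. Standing: x up, leaning 8 degrees towards its back
- lower_rail (a point): middle of the lower rail on the tube's centre line, (8, 0, 8) mm in the shield's frame. The tube is round, 8 mm radius: the shield turns about this line when raised. When it stands, its back faces away from the side where the handle lay
- handle (a point): middle of the carrying handle's round rubber bar, 14 mm diameter, parallel to the rails (y), 78 mm of it free between two prongs; at (233, 0, 30) mm in the shield's frame, 48 mm beyond the top rail's centre line (room for a finger). The sleeve turns stiffly on its wire, so it can be held while the shield swings up
- stand_hinge (a point): middle of the stand's hinge line, parallel to the rails, at (85, 0, 34) mm in the shield's frame, between two dark hinge drums at y = +-66 mm; on the +y side a small spring strut (y = 81 mm) runs from the lower rail to a crank on the hinge: keep clear of it
- stand (a joint): angle of the U-shaped wire stand: 0 = folded flat over the panel, pointing along shield +x; pi/2 = straight out of the back; 2.5 = fully open at its stop, pointing back over the lower rail. A spring with its dead point at 1.25 drives it to the nearer end (at most 0.2 N m, 2.4 N at the bar); it does not stay between
- stand_bar: the stand's foot bar: a round rubber sleeve, 16 mm diameter, 76 long, parallel to the rails, turning stiffly on the cross wire, 83 mm from the hinge line, between two 9 mm wire legs at y = +-52; origin its middle. Folded: at (168, 0, 34) mm in the shield's frame, underside 26 above the bench. Shield standing: on the bench 75 mm behind the lower rail
- vial: bystander: small screw vial, 26 mm diameter, 54 mm high, upright beside the shield; origin under its middle
- petri_dish: bystander: flat petri dish, 64 mm diameter, 14 mm high, beside the shield; origin under its middle
- amber_bottle: bystander: brown screw-cap bottle, 62 mm diameter, 122 mm high, beyond the handle to the left; origin under its middle
- glass_beaker: bystander: glass beaker, 62 mm diameter, 77 mm high, to the left; origin under its middle
- white_bottle: bystander: white screw-cap bottle, 54 mm diameter, 96 mm high, to the right; origin under its middle
- cylinder: bystander: slim measuring cylinder, 53 mm wide foot, 170 mm high, to the right; origin under its middle

How it is judged:
On the way, in this order (a step that is already met when the one before it is completed fails the run):
1. the stand is flipped over centre to its stop while the shield lies flat (value of joint stand above 2.4 rad and angle between shield's own x axis and vertical above 1.3 rad), for 0.2 s.
2. the shield is raised by its handle (angle between shield's own x axis and vertical below 0.6 rad and contact force between shield and the fingers above 2 N and distance between the grasp point and handle below 0.035 m), for 0.1 s.
At the end, for the whole second after the job is handed in: Stand open (over 2.35 rad); shield within 12 degrees of vertical, lower rail on the bench (centre under 14 mm) within 60 mm of where it lay, foot bar on the bench (centre under 14 mm, over 0.3 N); fingers gripping the handle (over 4 N, TCP within 35 mm of its middle); at rest (value of joint stand above 2.35 rad and angle between shield's own x axis and vertical below 0.22 rad and height (world z) of each of lower_rail, stand_bar below 0.014 m and contact force between stand_bar and anything else above 0.3 N and distance of lower_rail from where it was at the start of the episode below 0.06 m and contact force between shield and the fingers above 4 N and distance between the grasp point and handle below 0.035 m and linear speed of shield below 0.03 m/s); the arm keeps its last pose, push and grip.
It fails at once if the shield is lifted or carried off the bench (height (world z) of lower_rail above 0.05 m).
It fails at once if a bystander is pushed away or knocked over (distance of any of vial, petri_dish, amber_bottle, glass_beaker, white_bottle, cylinder from where it was at the start of the episode above 0.025 m or angle between any of vial, petri_dish, amber_bottle, glass_beaker, white_bottle, cylinder's own z axis and vertical above 0.5 rad).
It also fails if it takes over 70 s, if anything falls off the work surface, if the arm or the gripper's body presses on something with over 40 N, if the wrist force passes 120 N, or if a joint passes its speed limit or range.

## Working session

There is one attempt and no reset: what is moved stays moved. The work goes in short steps, Python scripts to look and compute and a shell command to move; the robot and the scene stay as the last step left them, time stands still between calls to the robot, and variables do not carry over. Pictures are saved under pics/ and viewed, at most 10 in all, crops included, and the job is handed in when it is done.

```bash
ls; mkdir -p pics
cat > h.py <<'E'
import numpy as np, cv2
from cell import status, snapshot, job, finder
from scipy.spatial.transform import Rotation as Ro
def ray(p,u,v):
    d=np.array([(u-p['cx'])/p['fx'],(v-p['cy'])/p['fy'],1.]); R=np.array(p['R']);t=np.array(p['t'])
    return -R.T@t, R.T@d
def onz(p,u,v,z):
    c,d=ray(p,u,v); return c+d*(z-c[2])/d[2]
def proj(p,X):
    c=np.array(p['R'])@np.array(X)+np.array(p['t']); return p['fx']*c[0]/c[2]+p['cx'],p['fy']*c[1]/c[2]+p['cy']
def save(p,n): cv2.imwrite('pics/'+n,np.ascontiguousarray(p['frame'][:,:,::-1]))
E
python3 - <<'E'
from h import *
s=status.read_state(); print(s['position'],s['ee_rot'],s['t'])
im=[]
for n in ('scene','side'):
    p=snapshot(n); im.append(p['frame'])
    R=np.array(p['R']);print(n,-R.T@np.array(p['t']))
    for th in ('shield','handle','stand_hinge','stand_bar','lower_rail','vial','petri_dish','amber_bottle','glass_beaker','white_bottle','cylinder'):
        r=finder.masks_of(p,th)
        if r:
            m=r[0]['mask']; ys,xs=np.nonzero(m)
            z={'handle':.03,'stand_bar':.034,'stand_hinge':.034}.get(th,0.008)
            u,v=xs.mean(),ys.mean()
            if th in('vial','amber_bottle','glass_beaker','white_bottle','cylinder'): v=ys.max()-3;z=0
            print(th,round(r[0]['conf'],2),np.round((u,v)),[xs.min(),ys.min(),xs.max(),ys.max()],np.round(onz(p,u,v,z),3))
    save(p,n+'0.png')
E
```

```text
pics
[0.1965027  0.56664883 0.24024458] [-3.13973662e+00 -7.28588970e-05  2.80777738e+00] 0.0
scene [ 0.0447461  -0.72162954  1.02438375]
shield 0.84 [291. 225.] [np.int64(248), np.int64(187), np.int64(337), np.int64(256)] [0.532 0.025 0.008]
handle 0.77 [291. 225.] [np.int64(249), np.int64(187), np.int64(336), np.int64(256)] [0.52  0.007 0.03 ]
stand_hinge 0.65 [291. 224.] [np.int64(248), np.int64(187), np.int64(337), np.int64(257)] [0.52  0.006 0.034]
stand_bar 0.69 [285. 203.] [np.int64(275), np.int64(200), np.int64(295), np.int64(207)] [0.559 0.09  0.034]
lower_rail 0.83 [290. 225.] [np.int64(248), np.int64(188), np.int64(337), np.int64(256)] [0.531 0.025 0.008]
vial 0.56 [349. 227.] [np.int64(345), np.int64(215), np.int64(353), np.int64(230)] [ 0.673 -0.092  0.   ]
petri_dish 0.69 [346. 201.] [np.int64(337), np.int64(193), np.int64(355), np.int64(209)] [ 0.737 -0.006  0.008]
amber_bottle 0.68 [258. 160.] [np.int64(249), np.int64(129), np.int64(268), np.int64(163)] [0.629 0.362 0.   ]
glass_beaker 0.62 [216. 167.] [np.int64(206), np.int64(144), np.int64(225), np.int64(170)] [0.48
[... 563 characters left out ...]
9), np.int64(234)] [0.523 0.01  0.034]
stand_bar 0.45 [301. 195.] [np.int64(291), np.int64(193), np.int64(310), np.int64(198)] [0.559 0.096 0.034]
lower_rail 0.76 [302. 212.] [np.int64(269), np.int64(184), np.int64(338), np.int64(233)] [0.534 0.034 0.008]
amber_bottle 0.7 [289. 159.] [np.int64(282), np.int64(134), np.int64(296), np.int64(162)] [0.635 0.374 0.   ]
glass_beaker 0.78 [254. 160.] [np.int64(247), np.int64(143), np.int64(261), np.int64(163)] [0.494 0.439 0.   ]
white_bottle 0.86 [359. 326.] [np.int64(349), np.int64(300), np.int64(368), np.int64(329)] [ 0.473 -0.469  0.   ]
cylinder 0.56 [302. 231.] [np.int64(269), np.int64(183), np.int64(339), np.int64(234)] [ 0.494 -0.048  0.   ]
```

Run:
```python
from h import *
a=cv2.imread('pics/scene0.png')[120:280,190:390]
cv2.imwrite('pics/c0.png',cv2.resize(a,(750,600),interpolation=cv2.INTER_CUBIC))
p=snapshot('wrist'); print(np.round(p['T_tool_cam'],3),p['fx'],p['cx'],p['cy'])
```

```text
[[-0.    -0.966 -0.257  0.07 ]
 [ 1.    -0.     0.    -0.001]
 [-0.    -0.257  0.966 -0.144]
 [ 0.     0.     0.     1.   ]] 309.70691628693146 318.5190608589213 202.59693587212274
```

View pics/c0.png

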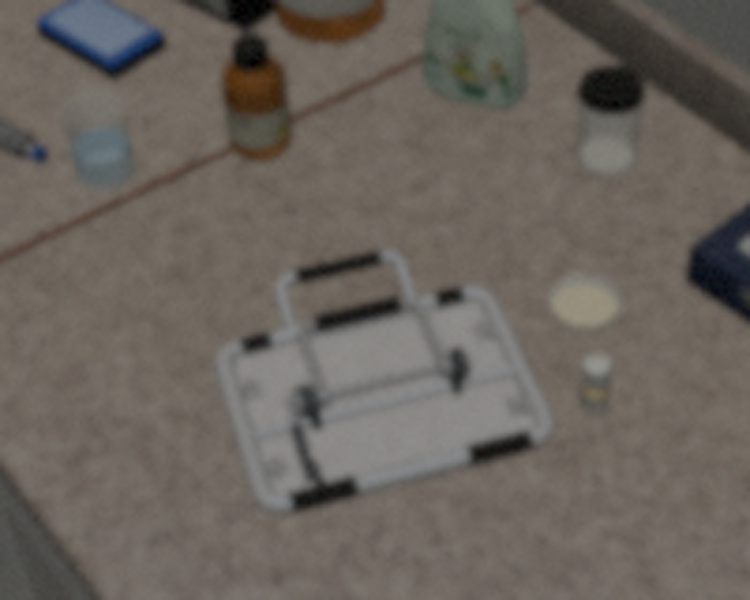

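Run:
```python
from h import *
p=snapshot('scene')
g=lambda x,y,z:np.round(onz(p,190+x/3.75,120+y/3.75,z),3)
for n,a in dict(handle=(340,267,.03),bar=(357,313,.034),drumL=(309,402,.036),drumR=(458,366,.036),railL=(323,495,.01),railR=(500,447,.01),topL=(256,342,.012),topR=(450,296,.012)).items(): print(n,g(*a))
s=status.read_state(); print(Ro.from_euler('xyz',s['ee_rot']).as_matrix().round(3))
```

```text
handle [0.582 0.149 0.03 ]
bar [0.559 0.09  0.034]
drumL [0.469 0.031 0.036]
drumR [ 0.588 -0.014  0.036]
railL [ 0.433 -0.037  0.01 ]
railR [ 0.574 -0.087  0.01 ]
topL [0.482 0.134 0.012]
topR [0.647 0.073 0.012]
[[-0.945  0.328  0.   ]
 [ 0.328  0.945 -0.   ]
 [-0.    -0.    -1.   ]]
```

```bash
python3 -m jog '[[0.1,-30,-20,0,0,0,0],[0.1,-65,-43,0,0,0,0],[0.1,-100,-66,0,0,0,0],[0.1,-135,-90,0,0,0,0],[0.1,-170,-113,0,0,0,0],[0.1,-205,-136,0,0,0,0],[0.1,-235,-156,0,0,0,0],[0.1,-250,-166,0,0,0,0]]' 15 && python3 -m jog '[[0.1,-30,-20,0,0,0,0],[0.1,-65,-43,0,0,0,0],[0.1,-100,-66,0,0,0,0],[0.1,-135,-90,0,0,0,0],[0.1,-170,-113,0,0,0,0],[0.1,-205,-136,0,0,0,0],[0.1,-235,-156,0,0,0,0],[0.1,-250,-166,0,0,0,0]]'
python3 - <<'E'
from h import *
s=status.read_state(); p=snapshot('wrist'); save(p,'w1.png')
print(s['position'],s['ee_rot'],s['t'],s['width'],s['force'])
r=finder.masks_of(p,'stand_bar')
for k in r:
  ys,xs=np.nonzero(k['mask']); print(k['conf'],xs.mean(),ys.mean(),xs.min(),xs.max(),ys.min(),ys.max())
E
```

```text
t: 2.1
position: [0.3798, 0.3259, 0.2416]
ee_rot: [3.142, 0.001, 2.805]
force: [0.5, -0.4, 0.4]
width: 0.0482
grasp_force: 0.0
t: 2.9
position: [0.5614, 0.0869, 0.2409]
ee_rot: [-3.141, -0.0, 2.805]
force: [-0.4, 0.1, -0.3]
width: 0.0483
grasp_force: 0.0
[0.56136091 0.08694924 0.24087671] [-3.14091891e+00 -2.43087737e-04  2.80516445e+00] 2.9 0.04829825149820474 [-0.40986468  0.14250556 -0.25637173]
0.65 324.18950064020487 179.74263764404608 318 331 148 212
```

View pics/w1.png

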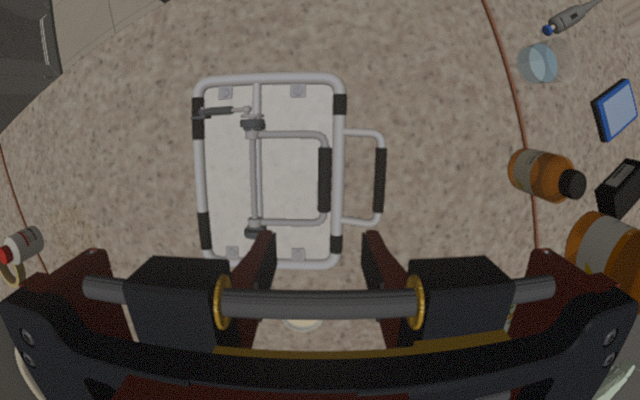

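```bash
cat >> h.py <<'E'
def wonz(p,s,u,v,z):
    dx,dy=u-p['cx'],v-p['cy']; r=np.hypot(dx,dy); th=r/p['fx']
    d=np.array([np.sin(th)*dx/r,np.sin(th)*dy/r,np.cos(th)]); T=np.array(p['T_tool_cam'])
    R=Ro.from_euler('xyz',s['ee_rot']).as_matrix(); c=R@T[:3,3]+np.array(s['position']); w=R@T[:3,:3]@d
    return c+w*(z-c[2])/w[2]
E
python3 - <<'E'
from h import *
s=status.read_state(); p=snapshot('wrist')
P={n:wonz(p,s,*a) for n,a in dict(bar=(324.2,179.7,.034),barT=(325,150,.034),barB=(324,211,.034),hanT=(381,150,.03),hanB=(379,212,.03),drT=(252,123,.034),drB=(254,229,.034),railT=(196,118,.01),railB=(206,230,.01)).items()}
R=Ro.from_euler('xyz',s['ee_rot']).as_matrix()
for n,a in P.items(): print(n,a.round(4),'tool mm',(R.T@(a-s['position'])*1e3).round(1))
for n in(('bar','T','B'),): pass
for n in('bar','han','dr','rail'):
    d=P[n+'T']-P[n+'B']; print(n,np.linalg.norm(d),np.degrees(np.arctan2(-d[0],d[1])), ((P[n+'T']+P[n+'B'])/2).round(4))
E
```

```text
bar [0.5587 0.0949 0.034 ] tool mm [  4.2   6.  206.8]
barT [0.5266 0.107  0.034 ] tool mm [ 38.6   6.8 206.8]
barB [0.5941 0.0824 0.034 ] tool mm [-33.3   6.  206.7]
hanT [0.5477 0.1686 0.03  ] tool mm [ 39.   72.  210.7]
hanB [0.6186 0.1445 0.03  ] tool mm [-35.9  72.7 210.7]
drT [0.4689 0.0392 0.034 ] tool mm [ 70.6 -76.2 206.9]
drB [ 0.5877 -0.0056  0.034 ] tool mm [-56.4 -79.2 206.8]
railT [ 0.4332 -0.0317  0.01  ] tool mm [  80.8 -154.8  230.9]
railB [ 0.5742 -0.0781  0.01  ] tool mm [ -67.6 -152.1  230.8]
bar 0.07186384858717422 70.0090380254879 [0.5603 0.0947 0.034 ]
han 0.07489819179545751 71.26993910022937 [0.5831 0.1566 0.03  ]
dr 0.1270179123476756 69.31437557800102 [0.5283 0.0168 0.034 ]
rail 0.1484469649658154 71.75913172083015 [ 0.5037 -0.0549  0.01  ]
```

```bash
python3 -m jog '[[0.1,3,6,30,0,0,0],[0.1,3,6,70,0,0,0],[0.1,3,6,110,0,0,0],[0.1,3,6,145,0,0,0],[0.1,3,6,170,0,0,0],[0.1,3,6,188,0,0,0],[0.1,3,6,198,0,0,0],[0.1,3,6,200,0,0,0]]' 15
python3 - <<'E'
from h import *
s=status.read_state(); p=snapshot('wrist'); save(p,'w2.png'); print(s['position'])
E
```

```text
t: 3.85
position: [0.5582, 0.0973, 0.0404]
ee_rot: [-3.141, -0.002, 2.809]
force: [-0.8, -0.4, 0.7]
width: 0.0482
grasp_force: 0.0
[0.55822512 0.09729415 0.04041367]
```

View pics/w2.png

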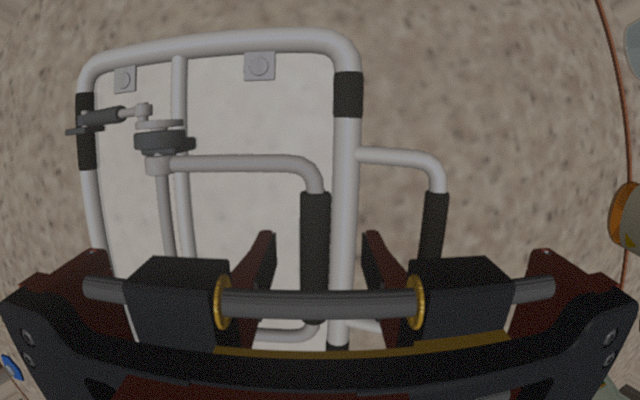

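The bar (col ~315, rows 195–320) sits between the fingertips (cols 270 and 365), as wanted. Closing.

```bash
python3 -m jog '[[-1,0,0,0,0,0,0],[-1,0,0,0,0,0,0],[-1,0,0,0,0,0,0],[-1,0,0,0,0,0,0],[-1,0,0,0,0,0,0],[-1,0,0,0,0,0,0],[-1,0,0,0,0,0,0],[-1,0,0,0,0,0,0]]' 15
python3 - <<'E'
import numpy as np
for th in np.linspace(0,2.5,26)[1:]: print(round(th,2),round(83*np.cos(th)-83,1),round(-83*np.sin(th),1))
E
```

```text
t: 4.7
position: [0.5594, 0.0953, 0.0417]
ee_rot: [-3.141, 0.001, 2.807]
force: [-1.8, -4.6, 4.3]
width: 0.0159
grasp_force: 15.0
0.1 -0.4 -8.3
0.2 -1.7 -16.5
0.3 -3.7 -24.5
0.4 -6.6 -32.3
0.5 -10.2 -39.8
0.6 -14.5 -46.9
0.7 -19.5 -53.5
0.8 -25.2 -59.5
0.9 -31.4 -65.0
1.0 -38.2 -69.8
1.1 -45.4 -74.0
1.2 -52.9 -77.4
1.3 -60.8 -80.0
1.4 -68.9 -81.8
1.5 -77.1 -82.8
1.6 -85.4 -83.0
1.7 -93.7 -82.3
1.8 -101.9 -80.8
1.9 -109.8 -78.5
2.0 -117.5 -75.5
2.1 -124.9 -71.6
2.2 -131.8 -67.1
2.3 -138.3 -61.9
2.4 -144.2 -56.1
2.5 -149.5 -49.7
```

```bash
python3 -m jog '[[-1,0,-2,-8,0,0,0],[-1,0,-3,-16,0,0,0],[-1,0,-5,-24,0,0,0],[-1,0,-8,-32,0,0,0],[-1,0,-12,-40,0,0,0],[-1,0,-16,-47,0,0,0],[-1,0,-21,-53,0,0,0],[-1,0,-27,-59,0,0,0]]' 15
```

```text
t: 5.5
position: [0.5505, 0.0707, 0.1013]
ee_rot: [3.14, 0.0, 2.808]
force: [-2.2, 3.7, -0.9]
width: 0.016
grasp_force: 15.0
```

```bash
python3 -m jog '[[-1,0,-6,-5.5,0,0,0],[-1,0,-13,-10,0,0,0],[-1,0,-20,-14.5,0,0,0],[-1,0,-28,-18,0,0,0],[-1,0,-36,-20.5,0,0,0],[-1,0,-44,-22,0,0,0],[-1,0,-52,-23,0,0,0],[-1,0,-60,-23.5,0,0,0]]' 15 && python3 -m jog '[[-1,0,-8,1,0,0,0],[-1,0,-16,2,0,0,0],[-1,0,-24,4.5,0,0,0],[-1,0,-32,7.5,0,0,0],[-1,0,-39,11.5,0,0,0],[-1,0,-46,16,0,0,0],[-1,0,-53,21,0,0,0],[-1,0,-59,27,0,0,0]]' 15
```

```text
t: 6.3
position: [0.5301, 0.0127, 0.1247]
ee_rot: [-3.14, -0.0, 2.807]
force: [-4.4, 0.4, -1.6]
width: 0.0157
grasp_force: 15.0
t: 7.1
position: [0.5112, -0.043, 0.0964]
ee_rot: [-3.141, 0.0, 2.807]
force: [-3.7, -0.7, 0.4]
width: 0.0155
grasp_force: 15.0
```

```bash
python3 -m jog '[[-1,0,-3,3,0,0,0],[-1,0,-5,6,0,0,0],[-1,0,-6,7,0,0,0],[-1,0,-6,7,0,0,0],[-1,0,-6,7,0,0,0],[-1,0,-6,7,0,0,0],[-1,0,-6,7,0,0,0],[-1,0,-6,7,0,0,0]]' 15 && python3 -m jog '[[0,0,0,0,0,0,0],[0,0,0,0,0,0,0],[0,0,0,0,0,0,0],[0,0,0,0,0,0,0],[0,0,0,-30,0,0,0],[0,0,0,-70,0,0,0],[0,0,0,-110,0,0,0],[0,0,0,-130,0,0,0]]' 15
python3 - <<'E'
from h import *
s=status.read_state(); p=snapshot('wrist'); save(p,'w3.png'); print(s['position'],s['width'])
for th in('stand_bar','handle'):
  for k in finder.masks_of(p,th):
    ys,xs=np.nonzero(k['mask']); print(th,k['conf'],xs.mean(),ys.mean(),wonz(p,s,xs.mean(),ys.mean(),.084 if th=='stand_bar' else .03))
E
```

```text
t: 7.9
position: [0.5099, -0.0468, 0.0913]
ee_rot: [3.14, 0.001, 2.809]
force: [-5.7, 1.6, 5.5]
width: 0.0158
grasp_force: 15.0
t: 8.7
position: [0.5105, -0.0477, 0.2241]
ee_rot: [3.141, 0.005, 2.808]
force: [1.0, 0.8, 0.9]
width: 0.0438
grasp_force: 0.0
[ 0.51049831 -0.04770238  0.22405066] 0.04380966967026072
stand_bar 0.91 318.7737341772152 195.7879746835443 [ 0.5099055  -0.04765742  0.084     ]
handle 0.84 382.9262094911227 168.38317602798494 [0.51618074 0.02616455 0.03      ]
handle 0.3 318.98097412480973 195.31887366818873 [ 0.52216555 -0.05153883  0.03      ]
```

View pics/w3.png

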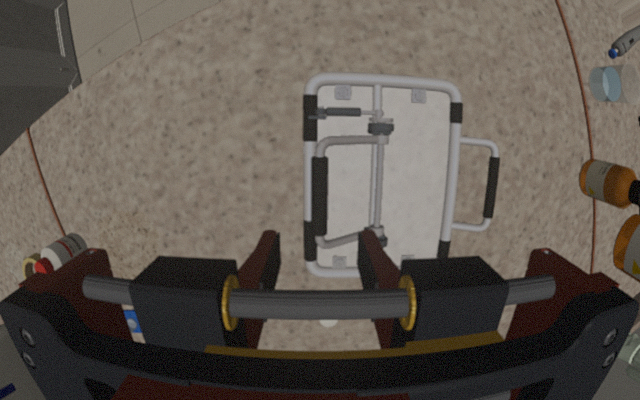

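The stand now points back over the lower rail (bar at col 319, rows 157–235, left of the hinge drums at col 380); the handle is at about (491,187).

```bash
python3 -m jog '[[0,0,15,0,0,0,0],[0,0,45,0,0,0,0],[0,0,80,0,0,0,0],[0,0,115,0,0,0,0],[0,0,150,0,0,0,0],[0,0,185,0,0,0,0],[0,0,207,0,0,0,0],[0,0,215,0,0,0,0]]' 15
python3 - <<'E'
from h import *
s=status.read_state(); p=snapshot('wrist'); save(p,'w4.png'); print(s['position'],s['width'])
R=Ro.from_euler('xyz',s['ee_rot']).as_matrix()
for k in finder.masks_of(p,'handle')+finder.masks_of(p,'stand_bar'):
    ys,xs=np.nonzero(k['mask']); print(k['conf'],xs.min(),xs.max(),ys.min(),ys.max(),R.T@(wonz(p,s,xs.mean(),ys.mean(),.03)-s['position'])*1e3)
for v in (150,180,210): print(v,R.T@(wonz(p,s,320,v,.03)-s['position'])*1e3)
E
```

```text
t: 9.65
position: [0.5794, 0.1585, 0.2165]
ee_rot: [-3.14, -0.004, 2.811]
force: [-0.0, 0.3, -0.2]
width: 0.0436
grasp_force: 0.0
[0.57936395 0.15848657 0.21647823] 0.043590193415148235
0.77 107 324 77 279 [  20.2720625  -120.65130013  186.78516475]
0.81 107 129 167 236 [ -15.35000187 -258.94137764  186.87639226]
150 [ 40.36723952   1.06339032 186.65549049]
180 [  7.71404114   1.08683302 186.51221137]
210 [-26.13124366   1.12141036 186.36368309]
```

View pics/w4.png

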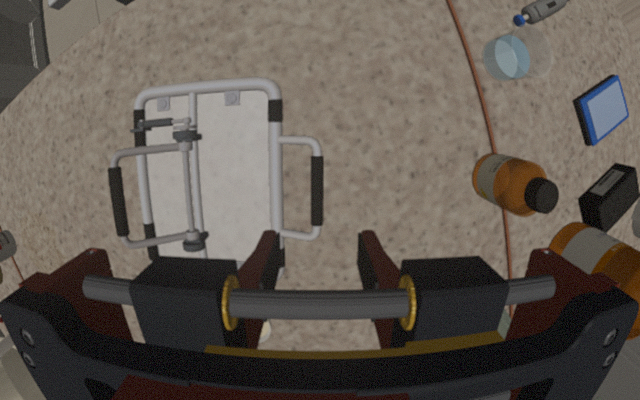

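The handle bar lies at col 317, rows 156–225, midway between the fingertips; narrow the opening and descend.

```bash
python3 -m jog '[[-0.23,-3,0,30,0,0,0],[-0.23,-3,0,65,0,0,0],[-0.23,-3,0,100,0,0,0],[-0.23,-3,0,130,0,0,0],[-0.23,-3,0,145,0,0,0],[-0.23,-3,0,150,0,0,0],[-0.23,-3,0,150,0,0,0],[-0.23,-3,0,150,0,0,0]]' 15
python3 - <<'E'
from h import *
s=status.read_state(); p=snapshot('wrist'); save(p,'w5.png'); print(s['position'],s['width'])
E
```

```text
t: 10.6
position: [0.5838, 0.1546, 0.0719]
ee_rot: [3.14, 0.003, 2.807]
force: [0.2, 0.5, 0.3]
width: 0.034
grasp_force: 0.0
[0.58381982 0.15455095 0.07194433] 0.03398619730145151
```

View pics/w5.png

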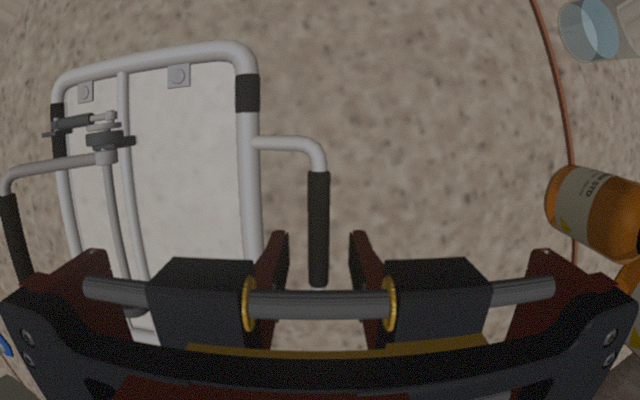

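The handle (col 318) is centred between the fingertips (cols 283 and 355). Descend and grip.

```bash
python3 -m jog '[[-0.23,0,0,15,0,0,0],[-0.23,0,0,30,0,0,0],[-0.23,0,0,38,0,0,0],[-0.23,0,0,40,0,0,0],[-0.23,0,0,40,0,0,0],[-1,0,0,40,0,0,0],[-1,0,0,40,0,0,0],[-1,0,0,40,0,0,0]]' 30 && python3 -m jog '[[-1,0,0,0,0,0,0],[-1,0,0,0,0,0,0],[-1,0,0,0,0,0,0],[-1,0,0,0,0,0,0],[-1,0,0,0,0,0,0],[-1,0,0,0,0,0,0],[-1,0,0,0,0,0,0],[-1,0,0,0,0,0,0]]' 30
python3 - <<'E'
import numpy as np
a=np.radians(np.arange(0,100,7)); 
for t in a: print(round(np.degrees(t)),round(225*np.cos(t)-22*np.sin(t)-225,1),-round(225*np.sin(t)+22*np.cos(t)-22,1))
E
```

```text
t: 11.45
position: [0.5832, 0.1547, 0.0305]
ee_rot: [3.141, 0.001, 2.808]
force: [0.2, -0.6, 1.8]
width: 0.0135
grasp_force: 28.0
t: 12.25
position: [0.5832, 0.1546, 0.0304]
ee_rot: [3.141, 0.001, 2.808]
force: [0.3, -0.3, 5.0]
width: 0.0131
grasp_force: 30.0
0 0.0 -0.0
7 -4.4 -27.3
14 -12.0 -53.8
21 -22.8 -79.2
28 -36.7 -103.1
35 -53.3 -125.1
42 -72.5 -144.9
49 -94.0 -162.2
56 -117.4 -176.8
63 -142.5 -188.5
70 -168.7 -197.0
77 -195.8 -202.2
84 -223.4 -204.1
91 -250.9 -202.6
98 -278.1 -197.7
```

```bash
python3 -m jog '[[-1,0,-2,-14,0,0,0],[-1,0,-4.5,-27,0,0,0],[-1,0,-8,-41,0,0,0],[-1,0,-12,-54,0,0,0],[-1,0,-17,-67,0,0,0],[-1,0,-23,-79,0,0,0],[-1,0,-29.5,-91,0,0,0],[-1,0,-37,-103,0,0,0]]' 30
python3 - <<'E'
from h import *
s=status.read_state(); p=snapshot('scene'); print(s['torque'])
a=p['frame'][120:280,190:390,::-1]
cv2.imwrite('pics/c1.png',cv2.resize(np.ascontiguousarray(a),(750,600),interpolation=cv2.INTER_CUBIC))
E
```

```text
t: 13.05
position: [0.5704, 0.119, 0.1337]
ee_rot: [-3.141, -0.0, 2.808]
force: [-1.7, -2.2, -5.3]
width: 0.0132
grasp_force: 30.0
[-0.35753925  0.10935619 -0.06822276]
```

View pics/c1.png

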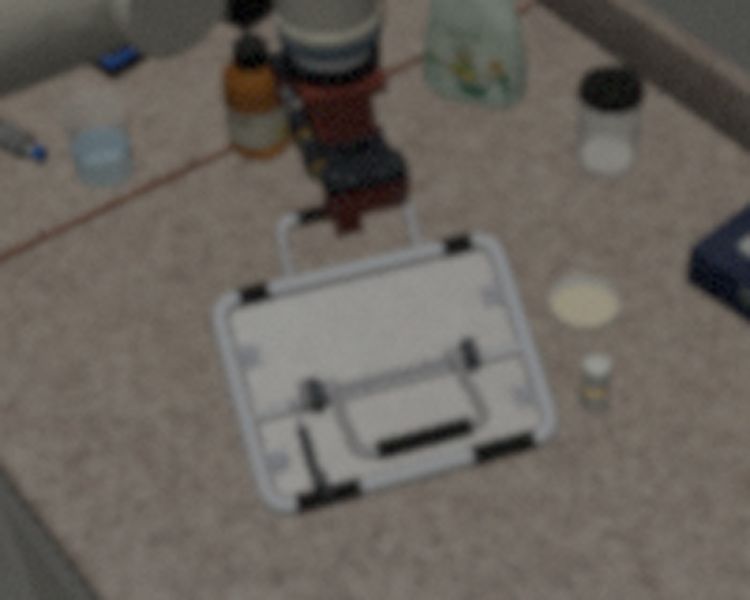

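```bash
python3 -m jog '[[-1,0,-8,-11,0,0,0],[-1,0,-16.5,-22,0,0,0],[-1,0,-26,-32,0,0,0],[-1,0,-36,-42,0,0,0],[-1,0,-46,-51,0,0,0],[-1,0,-57,-59,0,0,0],[-1,0,-69,-67,0,0,0],[-1,0,-81,-74,0,0,0]]' 30 && python3 -m jog '[[-1,0,-12,-6,0,0,0],[-1,0,-25,-12,0,0,0],[-1,0,-38,-16.5,0,0,0],[-1,0,-51,-20,0,0,0],[-1,0,-65,-23,0,0,0],[-1,0,-78.5,-25.5,0,0,0],[-1,0,-92,-26.5,0,0,0],[-1,0,-106,-27,0,0,0]]' 30
python3 - <<'E'
from h import *
s=status.read_state(); p=snapshot('scene'); print(s['torque'])
a=p['frame'][120:280,190:390,::-1]
cv2.imwrite('pics/c2.png',cv2.resize(np.ascontiguousarray(a),(750,600),interpolation=cv2.INTER_CUBIC))
E
```

```text
t: 13.9
position: [0.5437, 0.0421, 0.2072]
ee_rot: [-3.141, -0.0, 2.808]
force: [0.7, -0.8, -6.2]
width: 0.0129
grasp_force: 30.0
t: 14.7
position: [0.509, -0.0579, 0.2346]
ee_rot: [3.141, 0.001, 2.808]
force: [-2.3, 0.7, -3.3]
width: 0.0133
grasp_force: 30.0
[0.15289632 0.28686824 0.01083376]
```

View pics/c2.png

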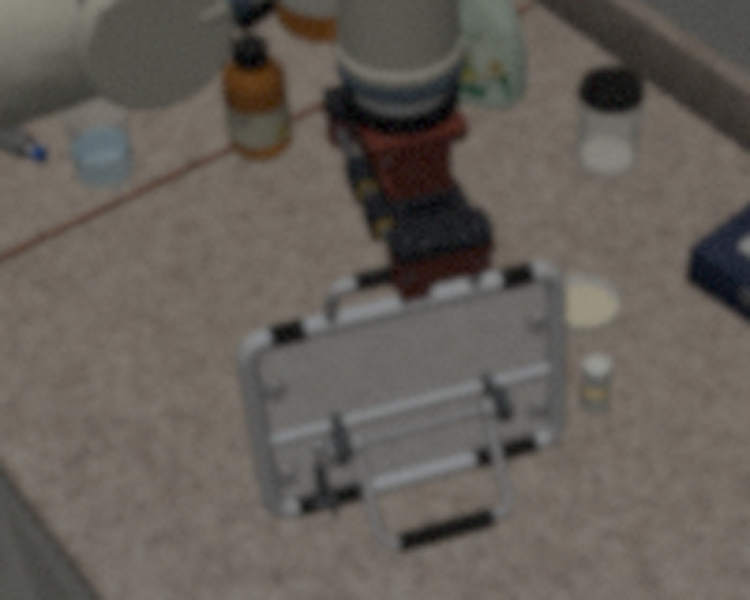

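```bash
python3 -m jog '[[-1,0,-8,0,0,0,0],[-1,0,-16,0.5,0,0,0],[-1,0,-24,1,0,0,0],[-1,0,-31,2,0,0,0],[-1,0,-38,3,0,0,0],[-1,0,-44,4,0,0,0],[-1,0,-49,5,0,0,0],[-1,0,-52,6,0,0,0]]' 30 && python3 -m jog '[[-1,0,-1,0,0,0,0],[-1,0,-2,1,0,0,0],[-1,0,-3,1.5,0,0,0],[-1,0,-4,2,0,0,0],[-1,0,-4,3,0,0,0],[-1,0,-4,3,0,0,0],[-1,0,-4,3,0,0,0],[-1,0,-4,3,0,0,0]]' 30
python3 - <<'E'
from h import *
s=status.read_state(); print(s['torque'],s['force'])
im=[]
for n in('scene','side'):
    p=snapshot(n); 
    for th in('stand_bar',):
        for k in finder.masks_of(p,th):
            ys,xs=np.nonzero(k['mask']); print(n,k['conf'],xs.mean(),ys.mean(),onz(p,xs.mean(),ys.mean(),.008))
    a=p['frame'][150:280,210:370,::-1]; im.append(cv2.resize(np.ascontiguousarray(a),(400,325),interpolation=cv2.INTER_CUBIC))
cv2.imwrite('pics/c3.png',np.hstack(im))
E
```

```text
t: 15.55
position: [0.4921, -0.1072, 0.2296]
ee_rot: [-3.141, 0.002, 2.807]
force: [-6.3, -0.7, 9.1]
width: 0.0129
grasp_force: 30.0
t: 16.35
position: [0.4909, -0.1111, 0.2287]
ee_rot: [-3.14, 0.004, 2.807]
force: [-9.4, -1.3, 15.0]
width: 0.0129
grasp_force: 30.0
[-0.21225618  1.44770569 -0.01097782] [-9.39637064 -1.34923264 14.99584277]
scene 0.71 309.140625 266.3046875 [ 0.47904172 -0.13823779  0.008     ]
scene 0.24 299.894289897511 233.25592972181553 [ 0.53319087 -0.02177301  0.008     ]
side 0.49 309.3333333333333 246.65765765765767 [ 0.47986632 -0.1332276   0.008     ]
```

View pics/c3.png

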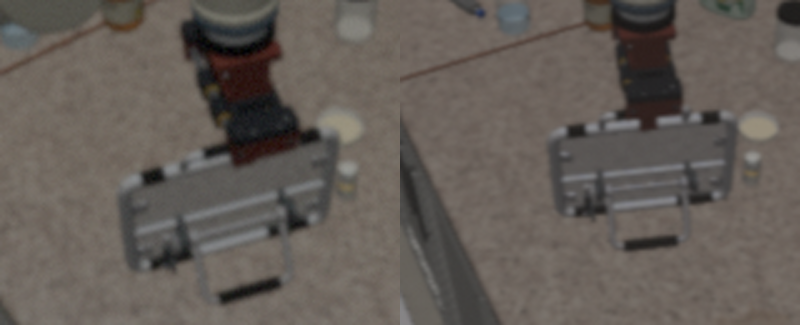

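```bash
python3 -m jog '[[-1,1,-1,-1,0,0,0],[-1,2,-2,-1,0,0,0],[-1,2,-3,-1,0,0,0],[-1,2,-4,-1,0,0,0],[-1,2,-4,-1,0,0,0],[-1,2,-4,-1,0,0,0],[-1,2,-4,-1,0,0,0],[-1,2,-4,-1,0,0,0]]' 30
python3 - <<'E'
from h import *
s=status.read_state(); R=Ro.from_euler('xyz',s['ee_rot']).as_matrix(); print(R.T@s['force'],R.T@s['torque'])
E
```

```text
t: 17.35
position: [0.4894, -0.1141, 0.228]
ee_rot: [-3.141, 0.007, 2.808]
force: [0.5, -2.7, 6.7]
width: 0.0131
grasp_force: 30.0
[-1.41770927 -2.43779811 -6.71705544] [ 0.21620039 -0.30973079 -0.03233159]
```

```bash
python3 -m jog '[[-1,0,-1,0,0,0,0],[-1,0,-2,0,0,0,0],[-1,0,-3,0.5,0,0,0],[-1,0,-4,0.5,0,0,0],[-1,0,-4,0.5,0,0,0],[-1,0,-4,0.5,0,0,0],[-1,0,-4,0.5,0,0,0],[-1,0,-4,0.5,0,0,0]]' 30
python3 - <<'E'
from h import *
s=status.read_state(); R=Ro.from_euler('xyz',s['ee_rot']).as_matrix(); print(R.T@s['force'],R.T@s['torque'])
for n in('scene','side'):
    p=snapshot(n)
    for k in finder.masks_of(p,'stand_bar')[:1]:
            ys,xs=np.nonzero(k['mask']); print(n,k['conf'],xs.mean(),ys.mean(),ray(p,xs.mean(),ys.mean()),onz(p,xs.mean(),ys.mean(),.008))
    save(p,n+'9.png')
    a=p['frame'][170:280,220:340,::-1]; cv2.imwrite('pics/d_'+n+'.png',cv2.resize(np.ascontiguousarray(a),(400,366),interpolation=cv2.INTER_CUBIC))
cv2.imwrite('pics/d.png',np.hstack([cv2.imread('pics/d_scene.png'),cv2.imread('pics/d_side.png')]))
E
```

```text
t: 18.15
position: [0.488, -0.1173, 0.2273]
ee_rot: [3.141, 0.006, 2.808]
force: [1.0, 0.6, 5.8]
width: 0.0132
grasp_force: 30.0
[-0.76440397  0.86893839 -5.76096495] [-0.16153082 -0.21711425  0.07348898]
scene 0.57 311.021582733813 266.66187050359713 (array([ 0.0447461 , -0.72162954,  1.02438375]), array([ 0.3541927 ,  0.46844256, -0.82232139])) [ 0.48252591 -0.14263767  0.008     ]
side 0.63 310.6268656716418 247.34328358208955 (array([ 0.08073219, -0.96105711,  1.06574081]), array([ 0.28916961,  0.59240566, -0.76144   ])) [ 0.482427   -0.13812734  0.008     ]
```

View pics/d.png

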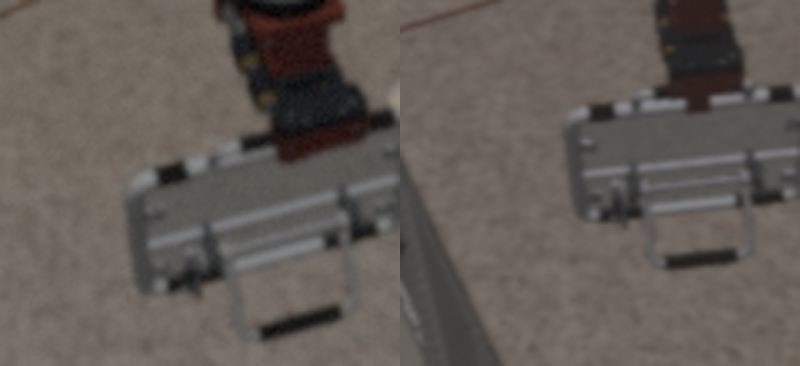

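```bash
python3 -m jog '[[-1,0,-1,0.5,0,0,0],[-1,0,-2,1,0,0,0],[-1,0,-2,1.5,0,0,0],[-1,0,-2,1.5,0,0,0],[-1,0,-2,1.5,0,0,0],[-1,0,-2,1.5,0,0,0],[-1,0,-2,1.5,0,0,0],[-1,0,-2,1.5,0,0,0]]' 30
python3 - <<'E'
from h import *
s=status.read_state(); R=Ro.from_euler('xyz',s['ee_rot']).as_matrix(); print(R.T@s['force'],R.T@s['torque'])
E
```

```text
t: 19.15
position: [0.4875, -0.1195, 0.2266]
ee_rot: [3.141, 0.007, 2.808]
force: [0.5, -0.6, 8.8]
width: 0.013
grasp_force: 30.0
[-0.73612835 -0.40365784 -8.75741221] [-0.02743823 -0.20363081  0.00273734]
```

```bash
cat > fit.py <<'E'
from h import *
from scipy.optimize import minimize
yaw=np.radians(70.3)
def pts():
    # outline loops of outer frame (rounded), tubes sampled as spheres: list of (polyline, radius)
    def loop(x0,x1,y,r,z,n=8):
        L=[]
        for cx,cy,a0 in((x1-r,y-r,0),(x0+r,y-r,90),(x0+r,-y+r,180),(x1-r,-y+r,270)):
            for a in np.radians(np.linspace(a0,a0+90,n)): L.append((cx+r*np.cos(a),cy+r*np.sin(a),z))
        return np.array(L)
    return loop(8,185,120,22,8)
def render(p,pose,lean,stand):
    px,py,yw=pose; t=np.radians(lean); f=np.array([np.cos(yw),np.sin(yw),0]); up=np.array([0,0,1]); ys=np.array([-np.sin(yw),np.cos(yw),0])
    X=f*np.cos(t)+up*np.sin(t); Z=-f*np.sin(t)+up*np.cos(t); O=np.array([px,py,.008])
    W=lambda q:np.array([O+X*(a-.008)+ys*b+Z*(c-.008) for a,b,c in np.array(q)/1e3])
    m=np.zeros((1600,2560),np.uint8)
    P=lambda q:np.array([proj(p,w) for w in W(q)])*4+1.5
    sc=p['fx']/1.0
    dep=(np.array(p['R'])@O+np.array(p['t']))[2]; k=4*p['fx']/dep/1e3
    L=P(pts()); cv2.fillPoly(m,[L.round().astype(int)],1); cv2.polylines(m,[L.round().astype(int)],True,1,round(16*k))
    h=P([(185,48,8),(210,46,20),(233,44,30),(233,-44,30),(210,-46,20),(185,-48,8)]); cv2.polylines(m,[h.round().astype(int)],False,1,round(10*k))
    b=np.array([85,0,34])+83*np.array([np.cos(stand),0,np.sin(stand)])
    s=P([(85,52,34),(b[0],52,b[2]),(b[0],-52,b[2]),(85,-52,34)]); cv2.polylines(m,[s.round().astype(int)],False,1,round(9*k))
    bb=P([(b[0],38,b[2]),(b[0],-38,b[2])]).round().astype(int); cv2.line(m,tuple(bb[0]),tuple(bb[1]),1,round(15*k))
    return cv2.resize(m.astype(np.float32),(640,400),interpolation=cv2.INTER_AREA)
E
python3 - <<'E'
from fit import *
import itertools
for n in('scene','side'):
    p=snapshot(n); M=[k for k in finder.masks_of(p,'shield')]
    m=M[0]['mask'].astype(np.float32); ys,xs=np.nonzero(m); print(n,M[0]['conf'],m.sum(),xs.min(),xs.max(),ys.min(),ys.max())
    # ignore the gripper area
    best=[]
    w=np.ones((400,640));  r=finder.masks_of(p,'handle')
    u,v=proj(p,status.read_state()['position']); w[:int(v)+10,int(u)-18:int(u)+25]=0
    def cost(q):
        R=render(p,(q[0]/1e3,q[1]/1e3,np.radians(q[2])),q[3],2.5); return (np.abs(R-m)*w).sum()
    for x0 in((502,-56,70.3,98),(499,-64,70.3,98),(502,-56,70.3,102)):
        o=minimize(cost,x0,method='Nelder-Mead',options=dict(initial_simplex=np.array([x0]+[np.array(x0)+d for d in np.diag([6,6,2,5])]),maxiter=150)); print(o.x.round(1),o.fun.round(1))
E
```

```text
scene 0.81 3280.0 257 346 203 273
[504.7 -67.7  71.5  99.1] 153.7
[505.3 -67.1  71.2  99.2] 153.9
[504.4 -67.8  71.8  99.2] 161.9
side 0.66 2627.0 268 344 196 250
[505.  -62.3  71.1  99.7] 154.8
[504.9 -62.5  70.8  99.4] 156.8
[504.9 -62.2  71.1  99.6] 155.6
```

Run:
```python
from h import *
s=status.read_state(); print(s['t'],s['position'],s['force'],s['grasp_force'])
print(job.hand_in())
```

```text
19.45 [ 0.48750987 -0.11949796  0.22660876] [ 1.07975399 -0.10232934  8.93964404] 29.998482763767242
the job is handed in; nothing more can be done
None
```

I flipped the stand open while the shield lay flat, raised the shield by its handle on the lower rail, and handed it in standing (about 9° lean by camera fit, rail slid roughly 10 mm), with the handle still gripped at 30 N. Judged from the force readings, the foot bar is bearing on the bench. The hand-in gave no verdict.

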